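# Load the sloping reader with its reference blank

## Robot

A 6-joint arm with a two-finger parallel gripper is mounted at the origin on the work surface. World frame = base frame: x ahead of the robot, y to its left, z up, the work surface at z = 0. Lengths are in m, angles in degrees, forces in N, time in s.
With the tool pointing down it reaches from about 0.4 to 0.825 m from the base axis. Payload 7 kg.
Tool frame: the origin (TCP) lies midway between the tips of the shut fingers; the grasp point (between the pads) lies ctrl.tcp_to_grasp behind it (ctrl.tcp_to_grasp is the distance from the TCP to the grasp point, in m); z points along the fingers, y is the line along which they close (so a half turn about z gives the same grasp; the last joint's range is limited). The gripper opens to 88 mm and grips with 3 to 60 N. Pads are 19 mm wide; open, the fingers measure 130 mm over their backs; the gripper's body (78 mm by 193 mm) begins 47 mm behind the grasp point.
Start: joints at [87.554, 20.546, 0.682, 0, -70.136, -16.507], TCP at [0.219, 0.638, 0.227] pointing down, gripper open.
Joint ranges: [-176.03, 176.03], [-82.01, 121.73], [-58.28, 71.71], [-173.87, 95.51], [-174.79, -0.11], [-173.66, 173.66]. Speed limits (degrees/s): [136.94, 136.94, 172.46, 180, 180, 180].

## Interface

Orientations are given as [roll, pitch, yaw] about the fixed x, y, z axes, in that order (R = Rz(yaw) Ry(pitch) Rx(roll)).
In Python, from plant import ctrl, imaging, close_job gives the robot as it stands.
- The arm moves only by the shell command python3 -m crank 'ROWS'. ROWS is JSON, a list of rows, each a list of 3 entries, a list of its own where there are three numbers: the shift along the world's x, y, z in m, then the turn, a rotation vector about the world's x, y, z in degrees, then the opening, from -1 (shut) to 1 (fully open), so that 0 is half open. A call has 1 to 12 rows; each row shifts and turns the commanded pose from where the row before left it; what a row does not reach is not made up. A row lasts 1/10 s, in which the tool goes at most 50 mm and 8.59 degrees, less where a joint would pass 70% of its speed; a pose out of reach is approached as far as the arm can. A call is refused whole if a number of a shift passes 0.05 or a number of a turn 8.59, either way. A call with a gripper value outside its range is refused whole. The fingers move at their own pace and stop on an object; the grip force is fixed at half the most. Time passes only in rows, so rows that do not move let the fingers close. It gives the time, the measured TCP pose, the force, the opening and the grip force at its end, in the units of the state.
- ctrl.get_obs(): the state, without advancing time (a new reading comes with each control period).
- imaging.snapshot(name): name is "scene" or "top" or "wrist"; returns (picture, depth): 384x512x3 uint8, blue, green, red; 384x512 float32, m along the optical axis (not along the pixel's ray), 0 where there is no reading.
- imaging.camera_model(name): a dict with "mtx" (3x3 intrinsics, pixels), "R" (3x3) and "t" (3): a world point X has camera coordinates R X + t. Camera axes: x right, y down, z forward; pixel columns grow to the right and rows downward; lengths in m; the calibration is good to about 2 mm. A picture is of the moment at which its call begins: read the wrist's pose just before it. camera_model takes no time and is no camera call; for the wrist camera it gives the pose at the moment of the call.
- close_job(): hands the job in; it is judged then, once.
The state is a dict: "clock": time; "joint_pos": joint angles; "qvel": joint speeds; "tau": joint torques, N m; "tool_pos": TCP position; "orientation": TCP orientation; "force": force on the tool from outside, world axes, zero at the start; "moment": the same for the moment, N m; "opening": finger opening in m; "gripper_force": force on a finger pad.
Only numpy, scipy, OpenCV 4.12 (cv2) and the standard library are available. Lean on these libraries where they do the work, as an engineer would, in place of code of your own. Each camera call takes 0.05 s, during which the arm holds its last target. There are 200 camera calls.

## Task

Get the sloping reader ready for its morning check: swing the keeper arm well clear of the pocket, set the blank whose outline matches the pocket fully home in it (set it down, do not drop it), then swing the keeper back over the blank until it meets its stop, and let go. Leave the other blanks and the bottle where they are.

Things in the scene. Friction and masses are not known exactly. Their poses are not given: they have to be found in the camera images.
- square_blank: The square white ceramic blank, the one that matches the pocket: 40 x 40 mm and 18 mm thick, about 50 to 105 g, all its edges bevelled (the end faces are 38.5 mm square). It lies flat on the pad. Origin at the centre of its underside, z up, x and y square to its sides. Both faces and all four quarter turns are equivalent.
- blank_centre (a point): Centre of the square blank's volume, 9 mm above its underside.
- round_blank: Round white blank, 40 mm diameter, 18 mm thick, flat on the pad; stays there. Origin at the centre of its underside.
- hex_blank: Hexagonal white blank, 40 mm across flats, 18 mm thick, flat on the pad; stays there. Origin at the centre of its underside.
- pad: Fixed dark rubber pad, 220 x 220 x 6 mm, lying on the counter, on which the three blanks lie at least 80 mm apart, centre to centre. Origin at the centre of its underside; its top is 6 mm above that.
- deck: Flat off-white top of the fixed grey reader (200 mm wide over its dark side cheeks), sloping 30 degrees, low edge towards the robot. Origin: centre of the mouth of its square pocket, in the deck surface, about 82 mm above the counter. x points up the slope, y level across it, z square out of the deck. The deck reaches from x = -65 to +105 mm, y = -85 to +85 mm.
- pocket_floor (a point): Centre of the pocket's flat dark floor, 7 mm below the deck origin; same axes as the deck. The pocket is 42 x 42 mm, its sides along deck x and y, and 7 mm deep: a seated blank stands 11 mm proud and may rest against any pocket wall.
- keeper (a joint): Keeper arm's angle, rad. 0: at its stop, pointing down the slope, its end over the pocket's centre. It grows to 1.8 as the arm swings towards deck +y; from 1.2 it is clear of the pocket. It starts at 0 to 0.35, covering the pocket. Stiff pivot, no spring: it stays where left; about 1 N at the post moves it.
- keeper_pivot (a point): Keeper's pivot, an axis square to the deck at deck x = 62, y = 0 mm; this point is 13 mm above the deck, at the arm's underside. The flat steel arm is 14 mm wide, its top 19 mm above the deck; it passes 2 mm over a seated blank. Pivot boss: 24 mm diameter, up to 25 mm high. Its stop is a 10 x 8 mm block, 24 mm high, at deck x = 30, y = -12.5 mm.
- keeper_post (a point): Point to grip on the keeper's upright black round post, 12 mm diameter, at the arm's free end, 62 mm from the pivot. This point is 41 mm above the deck surface; the post's top is at 51 mm and it rises from the arm's top at 19 mm. At angle a the post stands at deck x = 62 - 62 cos a, y = 62 sin a (mm).
- bottle: Small amber jar with a white cap, 48 mm diameter, 110 mm high, standing loose beyond the work. Origin at the centre of its underside.
Not all that is in view belongs to the job. What is shaped like the square_blank but yellow is not meant.

How it is judged:
By the outcome, as a careful person would: the job done as asked, in the order asked, and still so for the second after the job is handed in, with the robot touching nothing.
It also fails if it takes over 72 s, if anything falls off the work surface, if the arm or the gripper's body presses on something with over 40 N, if the wrist force passes 120 N, or if a joint passes its speed limit or range.

## Working session

There is one attempt and no reset: what is moved stays moved. The work goes in short steps, Python scripts to look and compute and a shell command to move; the robot and the scene stay as the last step left them, time stands still between calls to the robot, and variables do not carry over. Pictures are saved under pics/ and viewed, at most 11 in all, crops included, and the job is handed in when it is done.

```bash
mkdir -p pics; ls
python3 - <<'E'
from plant import ctrl, imaging
import cv2,numpy as np
o=ctrl.get_obs(); print({k:np.round(v,3).tolist() for k,v in o.items()}, ctrl.tcp_to_grasp)
ims=[]
for n in("scene","top"):
    p,d=imaging.snapshot(n); np.savez(f"pics/{n}0.npz",p=p,d=d,**imaging.camera_model(n)); cv2.imwrite(f"pics/{n}0.png",p)
    m=imaging.camera_model(n); print(n,np.round(m["mtx"],1).tolist(),np.round(-m["R"].T@m["t"],3))
E
```

```text
pics
{'clock': 0.0, 'joint_pos': [87.554, 20.594, 0.634, -0.02, -70.136, -16.508], 'qvel': [-0.021, -0.026, -0.011, -0.098, 0.012, 0.01], 'tau': [0.001, -58.272, 29.305, 6.997, 0.007, -0.0], 'tool_pos': [0.219, 0.638, 0.226], 'orientation': [179.902, -0.009, -18.961], 'force': [-0.114, 0.05, 0.378], 'moment': [-0.004, 0.034, -0.014], 'gripper_force': 0.0, 'opening': 0.087} 0.0188
scene [[475.9, 0.0, 251.1], [0.0, 475.9, 185.6], [0.0, 0.0, 1.0]] [ 1.268 -0.387  1.084]
top [[494.7, 0.0, 260.1], [0.0, 494.7, 189.1], [0.0, 0.0, 1.0]] [ 0.553 -0.089  1.234]
```

View pics/scene0.png

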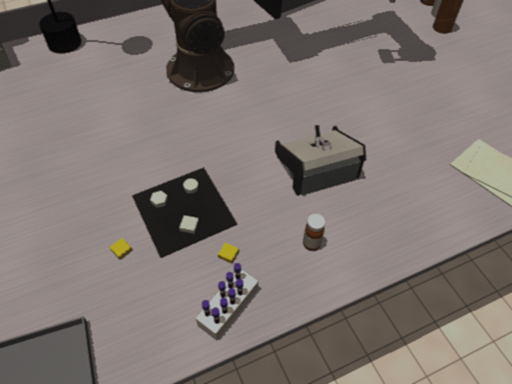

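View pics/top0.png

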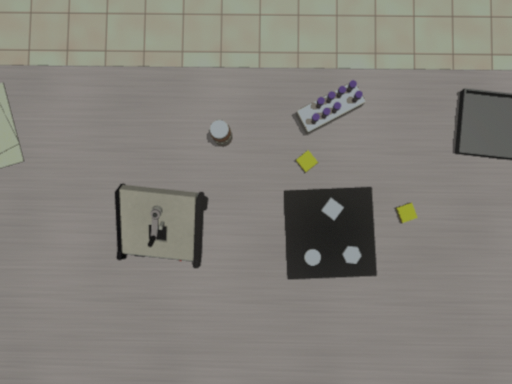

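Candidates in the top picture: white square at (333,209), round at (313,257), hexagon at (352,255), and yellow squares at (307,161) and (407,213), which are not meant. The white square at (333,209) is my choice. The reader is near (160,225), with its keeper post at about (152,241). Next I'll check this in a close crop and measure.

```bash
cat > h.py <<'E'
import numpy as np,cv2
def load(n):
    z=np.load(f"pics/{n}.npz"); return {k:z[k] for k in z}
def cloud(z):
    h,w=z["d"].shape; v,u=np.mgrid[:h,:w]; d=z["d"]; K=z["mtx"]
    c=np.stack([(u-K[0,2])/K[0,0]*d,(v-K[1,2])/K[1,1]*d,d],-1)
    return (c-z["t"])@z["R"]
def proj(z,X):
    c=np.atleast_2d(X)@z["R"].T+z["t"]; p=c@z["mtx"].T; return p[:,:2]/p[:,2:]
def snap(n,name):
    from plant import imaging
    m=imaging.camera_model(n); p,d=imaging.snapshot(n); z=dict(p=p,d=d,**m); np.savez(f"pics/{name}.npz",**z); return z
E
python3 - <<'E'
from h import *
z=load("top0"); X=cloud(z); p=z["p"]
a=cv2.resize(p[140:290,100:220],None,fx=4,fy=4,interpolation=2)[:600,:400]
b=cv2.resize(p[180:285,280:380],None,fx=4,fy=4,interpolation=2)
b=cv2.copyMakeBorder(b,0,600-b.shape[0],0,0,0); cv2.imwrite("pics/crop1.png",np.hstack([a,b]))
for n,(u,v) in dict(sq=(333,209),rd=(313,257),hx=(352,255),pad=(300,230),bot=(220,127),deck=(140,240),post=(151,242),cnt=(250,250)).items(): print(n,X[v,u].round(4))
# white blanks
w=(p.min(2)>150); w[:190]=0; w[:,:290]=0; w[275:]=0; w[:,370:]=0
n,l,s,c=cv2.connectedComponentsWithStats(w.astype(np.uint8))
for i in range(1,n):
  if s[i,4]>50:
    q=X[l==i]; q=q[q[:,2]>0.015]; print(s[i],q.mean(0).round(4),np.median(q[:,2]),cv2.minAreaRect(q[:,:2].astype(np.float32)*1000))
# deck plane fit
R=X[185:265,118:203].reshape(-1,3); col=p[185:265,118:203].reshape(-1,3)
m=(col.min(1)>110)&(R[:,2]>0.03); Q=R[m]
for k in range(6):
    c=np.median(Q,0) if k==0 else Q.mean(0); A=np.c_[Q[:,:2],np.ones(len(Q))]; f=np.linalg.lstsq(A,Q[:,2],rcond=None)[0]; r=Q[:,2]-A@f; Q=Q[abs(r)<max(.003,1.5*r.std())]
nrm=np.array([-f[0],-f[1],1]); nrm/=np.linalg.norm(nrm); print("n",nrm,np.degrees(np.arccos(nrm[2])),np.degrees(np.arctan2(-nrm[1],-nrm[0])),f,len(Q))
E
```

```text
sq [ 0.59   -0.2564  0.0237]
rd [ 0.4731 -0.2081  0.0261]
hx [ 0.4793 -0.3024  0.0261]
pad [ 0.5376 -0.1777  0.0035]
bot [0.7726 0.0158 0.1087]
deck [0.5099 0.2015 0.072 ]
post [0.5079 0.1629 0.1277]
cnt [ 0.4862 -0.0544 -0.0026]
n [-0.49685279  0.04690669  0.86656625] 29.937965022102357 -5.393173261528416 [ 0.57335811 -0.05412937 -0.21023578] 3350
```

View pics/crop1.png

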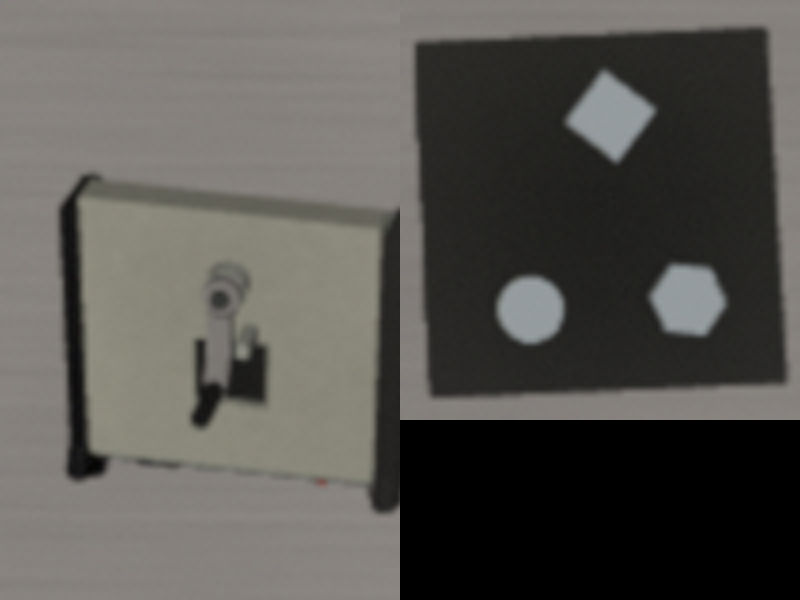

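The crop confirms it: the white square is at (333,209), with the round and the hexagon below it. The keeper lies almost straight down the slope over the dark pocket, whose centre is near (158,232). The post leans to (151,242).

Run:
```python
from h import *
from plant import ctrl,imaging
from scipy.spatial.transform import Rotation as Ro
z=load("top0"); X=cloud(z); p=z["p"]
f=np.array([0.57335811,-0.05412937,-0.21023578]); C=-z["R"].T@z["t"]
def ray(u,v,f):
    d=z["R"].T@np.linalg.inv(z["mtx"])@[u,v,1]; s=(f[0]*C[0]+f[1]*C[1]+f[2]-C[2])/(d[2]-f[0]*d[0]-f[1]*d[1]); return C+s*d
print("pocket",ray(157.8,232.5,f))
w=(X[...,2]>0.014)&(X[...,2]<.05)&(p.min(2)>100); w[:190]=0; w[:,:290]=0; w[275:]=0; w[:,370:]=0
n,l,s,c=cv2.connectedComponentsWithStats(w.astype(np.uint8))
for i in range(1,n):
  if s[i,4]>50: 
    q=np.array([ray(u,v,[0,0,.024]) for v,u in np.argwhere(l==i)]); print(c[i],q.mean(0).round(4),cv2.minAreaRect(q[:,:2].astype(np.float32)*1000))
o=ctrl.get_obs(); m=imaging.camera_model("wrist"); T=Ro.from_euler("xyz",o["orientation"],degrees=True).as_matrix()
print(T.round(3)); print("cam in tool",T.T@(-m["R"].T@m["t"]-o["tool_pos"]),"axes(rows cam xyz in tool)",(m["R"]@T).round(3),m["mtx"])
```

```text
pocket [0.52821539 0.15763389 0.08408817]
[332.16988417 208.66409266] [ 0.5908 -0.2543  0.024 ] ((590.941650390625, -254.28701782226562), (39.36337661743164, 39.250850677490234), 53.63526916503906)
[351.71308017 254.56540084] [ 0.4802 -0.3021  0.024 ] ((479.1451416015625, -301.5869140625), (38.54097366333008, 41.23644256591797), 0.8122696280479431)
[312.30097087 257.04854369] [ 0.4728 -0.2066  0.024 ] ((472.9551086425781, -207.09449768066406), (38.56398010253906, 36.370948791503906), 0.4318046271800995)
[[ 0.946 -0.325 -0.   ]
 [-0.325 -0.946 -0.001]
 [ 0.     0.001 -1.   ]]
cam in tool [ 7.30269674e-02 -1.43811615e-06 -1.57542290e-01] axes(rows cam xyz in tool) [[-0.     1.     0.001]
 [-0.963  0.    -0.271]
 [-0.271 -0.001  0.963]] [[328.70114235   0.         252.2135928 ]
 [  0.         328.70114235 185.6066419 ]
 [  0.           0.           1.        ]]
```

```bash
cat >> h.py <<'E'
from scipy.spatial.transform import Rotation as Ro
def deckR(yaw,tilt=30):
    return (Ro.from_euler("z",yaw,degrees=True)*Ro.from_euler("y",-tilt,degrees=True)).as_matrix()
def toolR(D): return np.c_[D[:,0],-D[:,1],-D[:,2]]
def need(pos,R,show=True):
    from plant import ctrl
    o=ctrl.get_obs(); T=Ro.from_euler("xyz",o["orientation"],degrees=True)
    rv=(Ro.from_matrix(R)*T.inv()).as_rotvec(degrees=True); d=np.array(pos)-o["tool_pos"]
    print("shift mm",(d*1000).round(1),"rot",rv.round(2),"at",np.round(o["tool_pos"],4),"t",round(o["clock"],2),"F",np.round(o["force"],1),"op",round(o["opening"],4)); return d,rv
E
python3 - <<'E'
from h import *
D=deckR(-5.4); need(np.array([.528,.158,.084])+.13*D[:,2],toolR(D))
E
```

```text
shift mm [ 244.2 -473.9  -29.1] rot [ -6.26 -29.4   13.27] at [0.2191 0.638  0.2257] t 0.1 F [ 0.1 -1.1 -1. ] op 0.0875
```

```bash
python3 -m crank '[[[0.0204,-0.0395,-0.0024],[-0.52,-2.45,1.106],1],[[0.0204,-0.0395,-0.0024],[-0.52,-2.45,1.106],1],[[0.0204,-0.0395,-0.0024],[-0.52,-2.45,1.106],1],[[0.0204,-0.0395,-0.0024],[-0.52,-2.45,1.106],1],[[0.0204,-0.0395,-0.0024],[-0.52,-2.45,1.106],1],[[0.0204,-0.0395,-0.0024],[-0.52,-2.45,1.106],1],[[0.0204,-0.0395,-0.0024],[-0.52,-2.45,1.106],1],[[0.0204,-0.0395,-0.0024],[-0.52,-2.45,1.106],1],[[0.0204,-0.0395,-0.0024],[-0.52,-2.45,1.106],1],[[0.0204,-0.0395,-0.0024],[-0.52,-2.45,1.106],1],[[0.0204,-0.0395,-0.0024],[-0.52,-2.45,1.106],1],[[0.0198,-0.0395,-0.0024],[-0.52,-2.45,1.106],1]]'
python3 -m crank '[[[0,0,0],[0,0,0],1],[[0,0,0],[0,0,0],1]]'
python3 - <<'E'
from h import *
D=deckR(-5.4); need(np.array([.528,.158,.084])+.13*D[:,2],toolR(D))
z=snap("wrist","w1"); p=z["p"].copy()
o=np.array([.528,.158,.084])
for q in ([0,0,0],[21,21,0],[21,-21,0],[-21,21,0],[-21,-21,0],[62,0,13]):
    u=proj(z,o+D@np.array(q)/1000)[0]; print(q,u.round(1)); cv2.circle(p,tuple(int(i) for i in u),2,(0,0,255),-1)
cv2.imwrite("pics/w1.png",p)
E
```

```text
clock: 1.3
tool_pos: [0.4679, 0.167, 0.2072]
orientation: [180.0, -29.4, -5.4]
force: [9.5, 7.2, 10.9]
opening: 0.088
gripper_force: 0.0
clock: 1.5
tool_pos: [0.4677, 0.1659, 0.2064]
orientation: [179.9, -29.3, -5.6]
force: [0.8, 1.0, 0.3]
opening: 0.0881
gripper_force: 0.0
shift mm [-4.4 -1.7 -9.8] rot [ 0.02 -0.72  0.28] at [0.4677 0.1659 0.2064] t 1.5 F [0.8 1.  0.3] op 0.0881
[0, 0, 0] [254.3 182.4]
[21, 21, 0] [231.2 160.3]
[21, -21, 0] [277.4 160.1]
[-21, 21, 0] [232.1 203.9]
[-21, -21, 0] [276.6 203.7]
[62, 0, 13] [254.3 115.3]
```

View pics/w1.png

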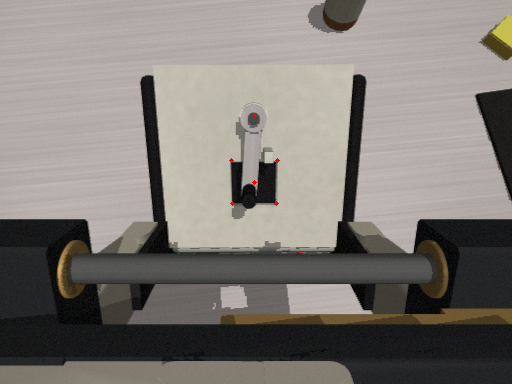

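The wrist view shows the pocket at cols 232–277 and rows 160–204, right under my projected corners. The pivot is at (254,117) and the post top at about (249,190). I'll refine these numbers.

Run:
```python
from h import *
z=load("w1"); X=cloud(z); p=z["p"].astype(int); g=p.sum(2)
# deck plane
m=np.zeros(g.shape,bool); m[70:215,162:346]=1; m[:, 225:290]=0; m&=p.min(2)>120
Q=X[m]
for k in range(5):
    A=np.c_[Q[:,:2],np.ones(len(Q))]; f=np.linalg.lstsq(A,Q[:,2],rcond=None)[0]; r=Q[:,2]-A@f; Q=Q[abs(r)<.003]
n=np.array([-f[0],-f[1],1]); n/=np.linalg.norm(n); print("tilt",np.degrees(np.arccos(n[2])),"yaw",np.degrees(np.arctan2(-n[1],-n[0])),"z at o",f@[.528,.158,1])
for r in (175,180,185): print(r,"L",g[r,226:240].tolist(),"R",g[r,270:284].tolist())
for c in (236,270,273): print(c,"T",g[154:168,c].tolist(),"B",g[197:212,c].tolist())
D=deckR(-5.4);o=np.array([.528,.158,.084])
for a in (0,.05,.1,.15,.2): print(a,[proj(z,o+D@np.array([62-62*np.cos(a),62*np.sin(a),h])/1000)[0].round(1).tolist() for h in (19,51)])
print(g[178,240:272].tolist()); print(g[140,240:272].tolist());print(g[188,238:264].tolist()); print(g[180:214,249].tolist())
```

```text
tilt 28.891669499108296 yaw -5.233036230682821 z at o 0.0828720167438445
175 L [546, 543, 535, 533, 450, 239, 71, 67, 76, 63, 44, 49, 48, 64] R [71, 74, 65, 80, 64, 123, 292, 454, 545, 547, 547, 558, 551, 542]
180 L [538, 532, 538, 525, 463, 255, 77, 82, 67, 59, 47, 60, 64, 45] R [81, 63, 68, 89, 67, 182, 351, 457, 547, 546, 548, 550, 538, 547]
185 L [538, 544, 532, 536, 488, 327, 69, 76, 73, 71, 56, 41, 47, 28] R [64, 64, 66, 84, 56, 196, 355, 457, 552, 545, 545, 550, 553, 558]
236 T [535, 542, 533, 542, 534, 537, 542, 447, 154, 60, 65, 80, 83, 92] B [66, 69, 62, 52, 44, 38, 189, 237, 287, 328, 333, 339, 344, 333, 325]
270 T [586, 591, 590, 584, 581, 564, 565, 565, 554, 199, 49, 85, 81, 80] B [63, 67, 74, 61, 76, 66, 344, 365, 529, 516, 535, 544, 544, 551, 547]
273 T [541, 525, 530, 524, 517, 519, 512, 424, 318, 112, 60, 58, 63, 82] B [83, 72, 75, 69, 53, 61, 349, 337, 496, 504, 535, 541, 539, 541, 547]
0 [[254.5, 188.4], [254.9, 200.4]]
0.05 [[251.0, 188.3], [250.9, 200.3]]
0.1 [[247.4, 188.1], [246.9, 200.0]]
0.15 [[243.9, 187.7], [243.0, 199.6]]
0.2 [[240.4, 187.1], [239.0, 198.9]]
[39, 155, 354, 510, 491, 492, 485, 493, 490, 499, 501, 505, 497, 479, 481, 491, 482, 402, 80, 65, 48, 72, 75, 74, 78, 67, 65, 73, 60, 71, 54, 63]
[487, 329, 329, 329, 372, 502, 503, 498, 492, 505, 506, 506, 512, 513, 503, 489, 488, 489, 499, 485, 478, 546, 546, 541, 530, 537, 539, 545, 551, 551, 549, 552]
[19, 50, 71, 268, 399, 126, 45, 56, 37, 38, 43, 20, 35, 60, 47, 36, 28, 283, 436, 227, 67, 69, 65, 72, 74, 74]
[499, 498, 495, 340, 120, 54, 31, 28, 20, 47, 56, 51, 34, 33, 46, 89, 82, 81, 65, 76, 62, 60, 53, 70, 75, 67, 83, 71, 208, 530, 562, 548, 554, 548]
```

```bash
cat >> h.py <<'E'
O=np.array([.5275,.158,.0824]); D=deckR(-5.4)
def dk(x,y,z): return O+D@np.array([x,y,z])/1000
def arc(a,h): return dk(62-62*np.cos(a),62*np.sin(a),h)
def where():
    from plant import ctrl
    print("deck mm",(D.T@(ctrl.get_obs()["tool_pos"]-O)*1000).round(1))
E
python3 - <<'E'
from h import *
need(arc(.075,60),toolR(D)); need(arc(.075,25),toolR(D)); where()
E
```

```text
shift mm [ 30.9  -1.5 -71.6] rot [ 0.05 -0.74  0.16] at [0.4673 0.1669 0.2061] t 1.55 F [-0.3 -0.2  0.2] op 0.0877
shift mm [  48.3   -3.1 -102. ] rot [ 0.05 -0.74  0.16] at [0.4673 0.1669 0.2061] t 1.55 F [-0.3 -0.2  0.2] op 0.0877
deck mm [  9.3   3.2 137.5]
```

```bash
python3 -m crank '[[[0.015,-0.001,-0.035],[0,-0.35,0.08],1],[[0.016,-0.001,-0.036],[0,-0.35,0.08],1],[[0.009,0,-0.015],[0,0,0],1],[[0.0085,-0.0007,-0.0155],[0,0,0],1],[[0,0,0],[0,0,0],1],[[0,0,0],[0,0,0],1]]'
python3 - <<'E'
from h import *
need(arc(.075,25),toolR(D)); where()
z=snap("wrist","w2"); cv2.imwrite("pics/w2.png",z["p"][100:384])
E
```

```text
clock: 2.15
tool_pos: [0.534, 0.179, 0.1371]
orientation: [178.7, -26.9, -5.2]
force: [-0.1, 0.6, 0.3]
opening: 0.0881
gripper_force: 0.0
shift mm [-18.3 -15.2 -33. ] rot [ 0.84 -3.14  0.41] at [0.534  0.179  0.1371] t 2.15 F [-0.1  0.6  0.3] op 0.0881
deck mm [31.2 21.5 45.1]
```

View pics/w2.png

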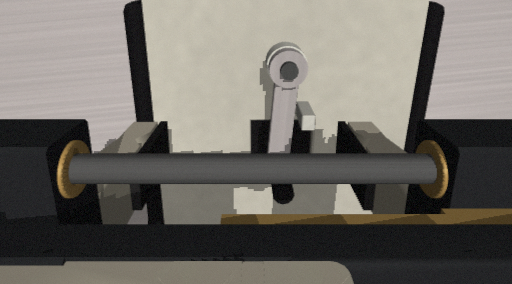

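Run:
```python
from plant import ctrl
o=ctrl.get_obs(); print(o["joint_pos"],o["qvel"],o["tool_pos"])
```

```text
[ 40.36628123   3.33174272 -58.22697179  64.96969617 -21.97668349
 -15.84396116] [ 0.211306   -1.0465408   0.1156633   0.197953    0.2152728  -0.15211858] [0.53398792 0.17916768 0.13773781]
```

The arm stopped at the elbow limit (j3 = -58), so a full 30° tilt is out of reach here. I'll use a smaller tilt, since the grip is free about its closing axis.

```bash
cat >> h.py <<'E'
def T(t,y=-5.4): return toolR(deckR(y,t))
def tcp(g,R): return g+.0188*R[:,2]   # g = grasp point
def log():
    from plant import ctrl; import json
    o=ctrl.get_obs(); open("kin.jsonl","a").write(json.dumps([np.array(o[k]).tolist() for k in("joint_pos","tool_pos","orientation")])+"\n")
E
python3 - <<'E'
from h import *
log(); R=T(10); need(tcp(arc(.075,43),R),R)
o=D.T@(tcp(arc(.075,43),R)-O); print(o*1000)
E
```

```text
shift mm [-24.1 -14.8 -36.5] rot [ 2.73 16.82  0.21] at [0.534  0.1792 0.1377] t 2.2 F [-0.4  0.9  0.3] op 0.087
[-6.25568542  4.64564185 25.33377873]
```

```bash
python3 -m crank '[[[-0.012,-0.008,0],[0.7,4.2,0.05],1],[[-0.012,-0.007,0],[0.7,4.2,0.05],1],[[0,0,-0.01],[0.7,4.2,0.05],1],[[0,0,-0.01],[0.6,4.2,0.05],1],[[0,0,0],[0,0,0],1],[[0,0,0],[0,0,0],1]]'
python3 - <<'E'
from h import *
log(); R=T(10); need(tcp(arc(.075,43),R),R); where()
from plant import ctrl; print(ctrl.get_obs()["joint_pos"].round(1) if hasattr(ctrl.get_obs()["joint_pos"],"round") else ctrl.get_obs()["joint_pos"])
E
```

```text
clock: 2.8
tool_pos: [0.5245, 0.1653, 0.1223]
orientation: [179.5, -13.4, -5.7]
force: [0.1, -0.5, 0.0]
opening: 0.088
gripper_force: 0.0
shift mm [-14.6  -1.  -21. ] rot [0.85 3.33 0.36] at [0.5245 0.1653 0.1223] t 2.8 F [ 0.1 -0.5  0. ] op 0.088
deck mm [16.8  7.  36.3]
[ 44.7   7.8 -40.5  18.8 -35.   24.8]
```

```bash
python3 -m crank '[[[-0.008,0,-0.006],[0.4,1.7,0.2],1],[[-0.0065,-0.001,-0.008],[0.4,1.6,0.2],1],[[0,0,-0.007],[0,0,0],1],[[0,0,0],[0,0,0],1]]'
python3 - <<'E'
from h import *
log(); R=T(10); need(tcp(arc(.075,43),R),R); where()
z=load("w1")
E
```

```text
clock: 3.2
tool_pos: [0.5093, 0.1626, 0.1001]
orientation: [179.8, -10.0, -5.4]
force: [-1.0, 0.2, 0.3]
opening: 0.0875
gripper_force: 0.0
shift mm [0.6 1.7 1.1] rot [ 0.16 -0.05 -0.01] at [0.5093 0.1626 0.1001] t 3.2 F [-1.   0.2  0.3] op 0.0875
deck mm [-7.2  2.9 24.6]
```

```bash
python3 -m crank '[[[0,0.001,0.001],[0,0,0],-0.3],[[0,0,0],[0,0,0],-1],[[0,0,0],[0,0,0],-1],[[0,0,0],[0,0,0],-1],[[0,0,0],[0,0,0],-1],[[0,0,0],[0,0,0],-1],[[0,0,0],[0,0,0],-1]]'
python3 - <<'E'
from h import *
log(); R=T(10); need(tcp(arc(.075,43),R),R); where()
a=np.r_[np.arange(.075,1.45,.14),1.45]; P=np.array([arc(t,43) for t in a]); print((np.diff(P,axis=0)*1000).round(1).tolist())
E
```

```text
clock: 3.9
tool_pos: [0.51, 0.1644, 0.1017]
orientation: [179.9, -9.9, -5.4]
force: [0.3, 0.3, 0.8]
opening: 0.0372
gripper_force: 0.0
shift mm [-0.1 -0.1 -0.5] rot [ 0.06 -0.08 -0.  ] at [0.51   0.1644 0.1017] t 3.9 F [0.3 0.3 0.8] op 0.0372
deck mm [-5.9  4.7 25.7]
[[1.9, 8.4, 0.6], [2.9, 8.1, 1.2], [3.8, 7.6, 1.8], [4.7, 6.9, 2.3], [5.5, 6.1, 2.8], [6.1, 5.2, 3.2], [6.7, 4.2, 3.6], [7.1, 3.1, 3.9], [7.4, 1.9, 4.1], [6.2, 0.7, 3.5]]
```

Fingers are slow, so I'll keep closing.

```bash
python3 -m crank '[[[0,0,0],[0,0,0],-1],[[0,0,0],[0,0,0],-1],[[0,0,0],[0,0,0],-1],[[0,0,0],[0,0,0],-1],[[0,0,0],[0,0,0],-1],[[0,0,0],[0,0,0],-1]]'
```

```text
clock: 4.5
tool_pos: [0.51, 0.1644, 0.1017]
orientation: [179.9, -9.9, -5.4]
force: [0.6, 0.3, -0.1]
opening: 0.011
gripper_force: 30.0
```

```bash
python3 -m crank '[[[0.0019,0.0084,0.0006],[0,0,0],-1],[[0.0029,0.0081,0.0012],[0,0,0],-1],[[0.0038,0.0076,0.0018],[0,0,0],-1],[[0.0047,0.0069,0.0023],[0,0,0],-1],[[0.0055,0.0061,0.0028],[0,0,0],-1],[[0.0061,0.0052,0.0032],[0,0,0],-1],[[0,0,0],[0,0,0],-1]]'
python3 - <<'E'
from h import *
log(); R=T(10); need(tcp(arc(.915,43),R),R)
E
```

```text
clock: 5.2
tool_pos: [0.5345, 0.2062, 0.1131]
orientation: [179.8, -9.8, -5.4]
force: [-2.8, -3.0, 1.0]
opening: 0.0111
gripper_force: 30.0
shift mm [0.4 0.5 0.1] rot [ 0.15 -0.18  0.04] at [0.5345 0.2062 0.1131] t 5.2 F [-2.8 -3.   1. ] op 0.0111
```

```bash
python3 -m crank '[[[0.0067,0.0042,0.0036],[0,0,0],-1],[[0.0071,0.0031,0.0039],[0,0,0],-1],[[0.0074,0.0019,0.0041],[0,0,0],-1],[[0.0062,0.0007,0.0035],[0,0,0],-1],[[0,0,0],[0,0,0],-1],[[0,0,0],[0,0,0],-0.4],[[0,0,0],[0,0,0],-0.4],[[0,0,0],[0,0,0],-0.4],[[0,0,0],[0,0,0],-0.4]]'
python3 - <<'E'
from h import *
log(); R=T(10); need(tcp(arc(1.45,43),R),R); where()
import json
print(np.array([json.loads(l)[0] for l in open("kin.jsonl")]).round(1))
E
```

```text
clock: 6.1
tool_pos: [0.5625, 0.2169, 0.1289]
orientation: [180.0, -10.0, -5.4]
force: [-0.4, -0.5, 0.2]
opening: 0.0259
gripper_force: 0.0
shift mm [-0.3 -0.3 -0.5] rot [ 0.03 -0.05 -0.03] at [0.5625 0.2169 0.1289] t 6.1 F [-0.4 -0.5  0.2] op 0.0259
deck mm [48.6 61.9 25.6]
[[ 40.4   3.3 -58.2  65.  -22.  -15.8]
 [ 44.7   7.8 -40.5  18.8 -35.   24.8]
 [ 44.    9.5 -39.3  13.2 -35.5  30.2]
 [ 44.1   9.5 -39.   13.  -35.8  30.4]
 [ 45.7  12.1 -33.3  12.3 -39.2  29.7]
 [ 44.3  13.7 -28.4  11.4 -42.1  32.2]]
```

```bash
python3 -m crank '[[[-0.003,0,0.015],[0,0,0],-0.4],[[-0.008,0,0.03],[0,0,0],-0.4],[[-0.008,0,0.03],[0,0,0],0],[[0,0,0.02],[0,0,0],0.5],[[0,0,0],[0,0,0],0.5]]'
python3 - <<'E'
from h import *
R=T(-10,-36.4); d,r=need(np.array([.591,-.254,.020])-.11*R[:,2],R); print((d/13).round(4),(r/13).round(2)); where()
E
```

```text
clock: 6.6
tool_pos: [0.5446, 0.218, 0.2275]
orientation: [-179.8, -10.2, -5.4]
force: [-0.3, 0.7, 0.2]
opening: 0.0449
gripper_force: 0.0
shift mm [  61.8 -483.3  -99.2] rot [  7.1   19.16 -30.71] at [0.5446 0.218  0.2275] t 6.6 F [-0.3  0.7  0.2] op 0.0449
[ 0.0048 -0.0372 -0.0076] [ 0.55  1.47 -2.36]
deck mm [ 82.4  61.3 120. ]
```

```bash
python3 -m crank '[[[0.005,-0.04,0],[0.59,1.6,-2.56],1],[[0.005,-0.04,0],[0.59,1.6,-2.56],1],[[0.005,-0.04,0],[0.59,1.6,-2.56],1],[[0.005,-0.04,0],[0.59,1.6,-2.56],1],[[0.005,-0.04,0],[0.59,1.6,-2.56],1],[[0.005,-0.04,0],[0.59,1.6,-2.56],1],[[0.005,-0.04,0],[0.59,1.6,-2.56],1],[[0.005,-0.04,-0.02],[0.59,1.6,-2.56],1],[[0.005,-0.04,-0.02],[0.59,1.6,-2.56],1],[[0.005,-0.04,-0.02],[0.59,1.6,-2.56],1],[[0.006,-0.04,-0.02],[0.59,1.6,-2.56],1],[[0.006,-0.043,-0.019],[0.59,1.6,-2.56],1]]'
python3 -m crank '[[[0,0,0],[0,0,0],1],[[0,0,0],[0,0,0],1]]'
python3 - <<'E'
from h import *
R=T(-10,-36.4); d,r=need(np.array([.591,-.254,.020])-.11*R[:,2],R)
z=snap("wrist","w3"); p=z["p"].copy(); X=cloud(z)
pr=proj(z,[.591,-.254,.024])[0]; print(pr)
w=(p.min(2)>130)&(X[...,2]>.016)&(X[...,2]<.032)
n,l,s,c=cv2.connectedComponentsWithStats(w.astype(np.uint8))
C=-z["R"].T@z["t"]
for i in range(1,n):
  if s[i,4]>200:
    uv=np.argwhere(l==i)[:,::-1]; d=np.c_[uv,np.ones(len(uv))]@np.linalg.inv(z["mtx"]).T@z["R"]; q=C+d*((.024-C[2])/d[:,2:])
    print(s[i],np.median(X[l==i][:,2]),q.mean(0).round(4),cv2.minAreaRect((q[:,:2]*1000).astype(np.float32)))
cv2.imwrite("pics/w3.png",p)
E
```

```text
clock: 7.8
tool_pos: [0.6052, -0.2677, 0.1229]
orientation: [179.7, 10.4, -36.5]
force: [1.9, 0.2, 1.0]
opening: 0.0877
gripper_force: 0.0
clock: 8.0
tool_pos: [0.6043, -0.2677, 0.122]
orientation: [179.6, 10.5, -36.6]
force: [0.1, 0.4, 0.8]
opening: 0.0878
gripper_force: 0.0
shift mm [2.1 2.3 6.4] rot [ 0.02 -0.62  0.12] at [ 0.6043 -0.2677  0.122 ] t 8.0 F [0.1 0.4 0.8] op 0.0878
[247.99583509 187.21942931]
[ 225  162   49   45 2113] 0.0233511008145505 [ 0.5924 -0.2563  0.024 ] ((592.2885131835938, -256.0440673828125), (39.099754333496094, 39.713104248046875), 53.34231185913086)
[262 284  41  30 949] 0.023384407450452213 [ 0.4745 -0.208   0.024 ] ((473.39556884765625, -207.3776092529297), (39.20600891113281, 38.09307861328125), 53.17018127441406)
```

View pics/w3.png

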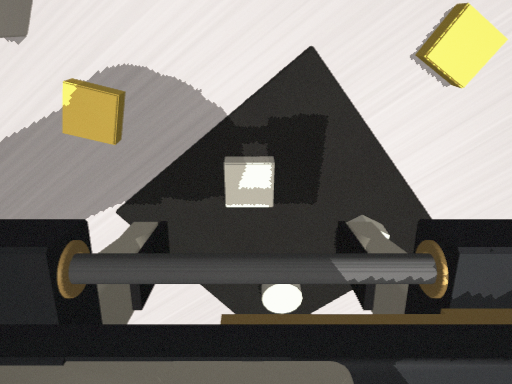

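The blank shows at cols 225–274, rows 157–207, centred between the fingers. The round is at (282,298) and the yellow squares at (93,111) and (463,45). I'll descend.

Run:
```python
from h import *
R=T(-10,-36.5); need(np.array([.592,-.2558,.0165])-.03*R[:,2],R);need(np.array([.592,-.2558,.0165]),R)
```

```text
shift mm [ -8.7   7.8 -77.4] rot [ 0.05 -0.5  -0.08] at [ 0.6049 -0.2667  0.1234] t 8.05 F [ 0.2 -0.   0.8] op 0.0875
shift mm [ -12.9   10.9 -106.9] rot [ 0.05 -0.5  -0.08] at [ 0.6049 -0.2667  0.1234] t 8.05 F [ 0.2 -0.   0.8] op 0.0875
```

```bash
python3 -m crank '[[[-0.004,0.0035,-0.035],[0,-0.25,0],1],[[-0.0045,0.004,-0.038],[0,-0.25,0],1],[[-0.002,0.0015,-0.015],[0,0,0],1],[[-0.002,0.0015,-0.011],[0,0,0],0.5],[[0,0,0],[0,0,0],0.3],[[0,0,0],[0,0,0],0.2]]'
python3 - <<'E'
from h import *
R=T(-10,-36.5); need(np.array([.592,-.2558,.0165]),R)
E
```

```text
clock: 8.65
tool_pos: [0.594, -0.256, 0.0272]
orientation: [-180.0, 9.8, -36.3]
force: [0.6, -0.0, 0.5]
opening: 0.0694
gripper_force: 0.0
shift mm [ -2.    0.2 -10.7] rot [ 0.11  0.21 -0.18] at [ 0.594  -0.256   0.0272] t 8.65 F [ 0.6 -0.   0.5] op 0.0694
```

```bash
python3 -m crank '[[[-0.001,0,-0.005],[0,0,0],0.2],[[-0.001,0,-0.0055],[0,0,0],0.2],[[0,0,0],[0,0,0],0.2],[[0,0,0],[0,0,0],0.1]]'
python3 - <<'E'
from h import *
R=T(-10,-36.5); need(np.array([.592,-.2558,.0165]),R)
E
```

```text
clock: 9.05
tool_pos: [0.5907, -0.256, 0.0151]
orientation: [180.0, 9.9, -36.4]
force: [-0.1, 0.2, 0.0]
opening: 0.0499
gripper_force: 0.0
shift mm [1.3 0.2 1.4] rot [ 0.07  0.07 -0.12] at [ 0.5907 -0.256   0.0151] t 9.05 F [-0.1  0.2  0. ] op 0.0499
```

```bash
python3 -m crank '[[[0.0006,0,0.0007],[0,0,0],0],[[0,0,0],[0,0,0],-0.3],[[0,0,0],[0,0,0],-1],[[0,0,0],[0,0,0],-1],[[0,0,0],[0,0,0],-1],[[0,0,0],[0,0,0],-1]]'
python3 - <<'E'
from h import *
R=T(-10,-36.5); need(np.array([.592,-.2558,.0165]),R)
E
```

```text
clock: 9.65
tool_pos: [0.5917, -0.256, 0.0161]
orientation: [-180.0, 9.9, -36.4]
force: [0.1, -0.5, 2.1]
opening: 0.0395
gripper_force: 30.0
shift mm [0.3 0.2 0.4] rot [ 0.08  0.12 -0.13] at [ 0.5917 -0.256   0.0161] t 9.65 F [ 0.1 -0.5  2.1] op 0.0395
```

```bash
python3 -m crank '[[[0,0,0.005],[0,0,0],-1],[[0,0,0.02],[0,0,0],-1],[[0,0,0.04],[0,0,0],-1],[[0,0,0.045],[0,0,0],-1],[[0,0,0.045],[0,0,0],-1],[[0,0,0.03],[0,0,0],-1],[[0,0,0],[0,0,0],-1],[[0,0,0],[0,0,0],-1]]'
python3 - <<'E'
from h import *
from plant import ctrl
z=snap("wrist","w4"); p=z["p"]; cv2.imwrite("pics/w4.png",cv2.resize(p[160:384,150:360],None,fx=2.6,fy=2.6,interpolation=2))
o=ctrl.get_obs(); Tm=Ro.from_euler("xyz",o["orientation"],degrees=True).as_matrix()
# expected blank top corners in tool frame given pick
B=Ro.from_euler("z",-36.5,degrees=True).as_matrix(); R=T(-10,-36.5)
for q in [[20,20,24],[20,-20,24],[-20,20,24],[-20,-20,24],[20,20,6],[20,-20,6]]:
    w=np.array([.592,-.2558,0])+B@(np.array(q)/1000); t=R.T@(w-[.592,-.256,.0165]); print(q,(t*1000).round(1),proj(z,np.array(o["tool_pos"])+Tm@t).round(1))
need([.592,-.256,.2],R)
R=T(20); d,r=need(dk(0,0,60),R); print((d/12).round(4),(r/12).round(2))
E
```

```text
clock: 10.45
tool_pos: [0.5914, -0.2557, 0.2016]
orientation: [-179.9, 9.8, -36.4]
force: [-0.7, -0.0, -2.0]
opening: 0.0397
gripper_force: 30.0
[20, 20, 24] [ 18.3 -20.2 -10.8] [[210.9 212.5]]
[20, -20, 24] [ 18.3  19.8 -10.8] [[294.4 212.6]]
[-20, 20, 24] [-21.1 -20.2  -3.9] [[215.  277.7]]
[-20, -20, 24] [-21.1  19.8  -3.9] [[290.2 277.8]]
[20, 20, 6] [ 21.4 -20.2   6.9] [[214.9 195.3]]
[20, -20, 6] [21.4 19.8  6.9] [[290.5 195.4]]
shift mm [ 1.2 -0.5 -0.3] rot [ 0.02  0.04 -0.11] at [ 0.5908 -0.2555  0.2003] t 10.5 F [-0.8  0.8 -0.9] op 0.0395
shift mm [-93.2 416.3 -65.9] rot [-10.82 -28.32  30.27] at [ 0.5908 -0.2555  0.2003] t 10.5 F [-0.8  0.8 -0.9] op 0.0395
[-0.0078  0.0347 -0.0055] [-0.9  -2.36  2.52]
```

View pics/w4.png

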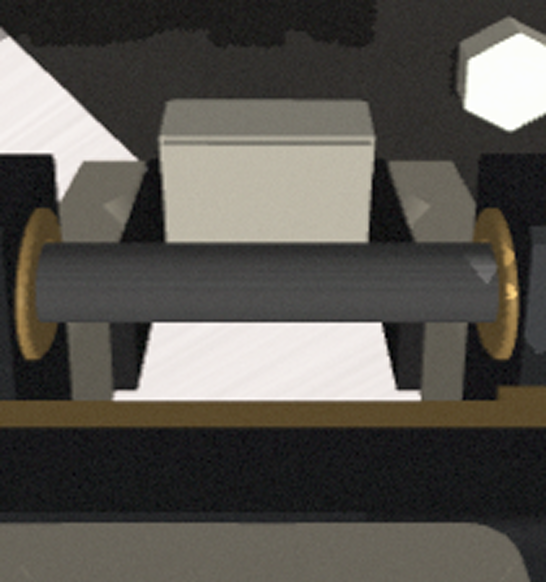

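The blank hangs square between the fingers. Its far side face is at rows 198–212 of the full frame and its top face is below that. I'll measure the exact edges.

Run:
```python
from h import *
z=load("w4"); g=z["p"].astype(int).sum(2)
for c in ((218,235),(240,262),(268,285)): print(c,192,g[192:222,c[0]:c[1]].mean(1).round().astype(int).tolist())
C=-z["R"].T@z["t"]; X=cloud(z)
q=X[217:250,220:285].reshape(-1,3); q=q[abs(q[:,2]-np.median(q[:,2]))<.006]
A=np.c_[q[:,:2],np.ones(len(q))]; f=np.linalg.lstsq(A,q[:,2],rcond=None)[0]; print("top plane grad",f[:2],"in tool-x dir deg",np.degrees(np.arctan(f[:2]@[np.cos(np.radians(-36.4)),np.sin(np.radians(-36.4))])),"lateral",np.degrees(np.arctan(f[:2]@[np.sin(np.radians(36.4)),np.cos(np.radians(36.4))])),len(q),np.median(q[:,2]))
R=T(-10,-36.5); B=Ro.from_euler("z",-36.5,degrees=True).as_matrix()
from plant import ctrl
P=np.array([.5912,-.2556,.2008])
for dx in (-1,0,1):
  for e in (0,2,4):   # blank rotated about tool y by e (far side up)
    E=Ro.from_euler("y",-e,degrees=True).as_matrix()
    print(dx,e,[proj(z,P+B@(E@(np.array([x+dx,0,zz-20])) +[0,0,20-16.5])/1000)[0,1].round(1) for x,zz in ((20,6.75),(20,23.25),(19.25,24))])
```

```text
(218, 235) 192 [141, 141, 145, 139, 144, 147, 288, 344, 348, 347, 348, 350, 349, 348, 349, 350, 349, 350, 348, 348, 436, 485, 368, 378, 526, 539, 539, 540, 540, 540]
(240, 262) 192 [137, 137, 135, 137, 137, 137, 285, 346, 349, 349, 350, 348, 349, 349, 348, 348, 349, 349, 349, 350, 436, 489, 366, 350, 523, 539, 538, 541, 539, 540]
(268, 285) 192 [141, 140, 140, 141, 138, 140, 237, 339, 349, 350, 350, 348, 350, 347, 351, 350, 349, 349, 348, 348, 437, 488, 368, 350, 521, 540, 540, 539, 539, 539]
top plane grad [ 0.00571438 -0.00423966] in tool-x dir deg 0.4076735734251431 lateral -0.0012293722833908185 2138 0.20885055951039683
-1 0 [np.float64(197.2), np.float64(213.2), np.float64(215.3)]
-1 2 [np.float64(197.1), np.float64(214.1), np.float64(216.3)]
-1 4 [np.float64(197.0), np.float64(215.0), np.float64(217.2)]
0 0 [np.float64(195.6), np.float64(211.3), np.float64(213.5)]
0 2 [np.float64(195.4), np.float64(212.3), np.float64(214.5)]
0 4 [np.float64(195.3), np.float64(213.3), np.float64(215.5)]
1 0 [np.float64(193.9), np.float64(209.5), np.float64(211.7)]
1 2 [np.float64(193.7), np.float64(210.5), np.float64(212.7)]
1 4 [np.float64(193.7), np.float64(211.6), np.float64(213.8)]
```

```bash
python3 - <<'E'
from h import *
R=T(20); d,r=need(dk(0,0,100),R); print((d/12).round(4),(r/12).round(2))
E
python3 -m crank '[[[-0.009,0.035,0.001],[-0.9,-2.36,2.52],-1],[[-0.009,0.035,0.001],[-0.9,-2.36,2.52],-1],[[-0.009,0.035,0.001],[-0.9,-2.36,2.52],-1],[[-0.009,0.035,0.001],[-0.9,-2.36,2.52],-1],[[-0.009,0.035,0.001],[-0.9,-2.36,2.52],-1],[[-0.009,0.035,0.001],[-0.9,-2.36,2.52],-1],[[-0.009,0.035,0],[-0.9,-2.36,2.52],-1],[[-0.009,0.035,0],[-0.9,-2.36,2.52],-1],[[-0.009,0.035,0],[-0.9,-2.36,2.52],-1],[[-0.009,0.035,0],[-0.9,-2.36,2.52],-1],[[-0.009,0.035,-0.015],[-0.9,-2.36,2.52],-1],[[-0.009,0.035,-0.015],[-0.9,-2.36,2.52],-1]]'
python3 -m crank '[[[0,0,0],[0,0,0],-1],[[0,0,0],[0,0,0],-1]]'
python3 - <<'E'
from h import *
from plant import ctrl
need(dk(0,0,60),T(20)); print(np.round(ctrl.get_obs()["joint_pos"],1))
E
```

```text
shift mm [-113.1  418.2  -31.3] rot [-10.82 -28.32  30.27] at [ 0.5908 -0.2555  0.2003] t 10.5 F [-0.8  0.8 -0.9] op 0.0395
[-0.0094  0.0348 -0.0026] [-0.9  -2.36  2.52]
clock: 11.7
tool_pos: [0.4819, 0.1656, 0.1758]
orientation: [-180.0, -20.1, -5.3]
force: [2.5, 0.1, 0.1]
opening: 0.0393
gripper_force: 30.0
clock: 11.9
tool_pos: [0.482, 0.1638, 0.1752]
orientation: [179.8, -19.9, -5.2]
force: [0.3, 0.2, -0.7]
opening: 0.0395
gripper_force: 30.0
shift mm [ 15.6  -2.9 -40.8] rot [ 0.17 -0.1  -0.11] at [0.482  0.1638 0.1752] t 11.9 F [ 0.3  0.2 -0.7] op 0.0395
[ 51.7  -2.9 -48.9  28.8 -36.6  10.8]
```

```bash
python3 -m crank '[[[0.007,-0.001,-0.02],[0,0,0],-1],[[0.0087,-0.0015,-0.021],[0,0,-0.1],-1],[[0.008,-0.0007,-0.013],[0,0,0],-1],[[0.0068,-0.0006,-0.013],[0,0,0],-1],[[0,0,0],[0,0,0],-1],[[0,0,0],[0,0,0],-1],[[0,0,0],[0,0,0],-1]]'
python3 - <<'E'
from h import *
need(dk(0,0,30),T(20)); where()
z=snap("wrist","w5"); cv2.imwrite("pics/w5.png",cv2.resize(z["p"][100:290,140:364],None,fx=3,fy=3,interpolation=2))
for q in ([21,21,0],[21,-21,0],[-21,21,0],[-21,-21,0]): print(q,proj(z,dk(*q)).round(1))
E
```

```text
clock: 12.6
tool_pos: [0.5144, 0.16, 0.1107]
orientation: [-179.9, -20.1, -5.6]
force: [0.3, -0.4, -0.1]
opening: 0.0394
gripper_force: 30.0
shift mm [-1.8 -0.6 -2.3] rot [-0.04  0.1   0.18] at [0.5144 0.16   0.1107] t 12.6 F [ 0.3 -0.4 -0.1] op 0.0394
deck mm [ 2.6  0.8 31.1]
[21, 21, 0] [[217.7 181.4]]
[21, -21, 0] [[289.8 181.1]]
[-21, 21, 0] [[220.9 241.1]]
[-21, -21, 0] [[286.8 240.9]]
```

View pics/w5.png

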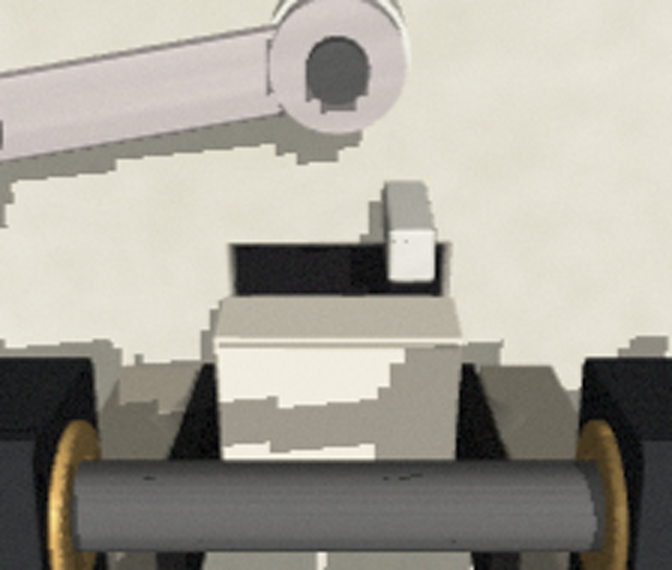

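Run:
```python
from h import *
K=load("w4")["mtx"]; A=np.array([[0,1,.0],[-.963,0,-.271],[-.271,0,.963]]); A[1:]/=np.linalg.norm(A[1:],axis=1)[:,None]
c=np.array([.07303,0,-.15754])
def pt(t):
    q=K@(A@(np.array(t)/1000-c)); return q[:2]/q[2]
# pick: TCP in blank frame (-dx,0,hz); tool x=(cos10,0,-sin10), z=(-sin10,0,-cos10)
s,co=np.sin(np.radians(10)),np.cos(np.radians(10))
for hz in (9.5,10.3,11):
  for dx in (-1.5,-1,-.5,0):
    print(hz,dx,[pt([co*(x+dx)-s*(zz-hz),0,-s*(x+dx)-co*(zz-hz)])[1].round(1) for x,zz in ((20,.75),(20,17.25),(19.25,18))],[pt([co*(20+dx)-s*(17.25-hz),y,-s*(20+dx)-co*(17.25-hz)])[0].round(1) for y in(-20,20)])
for n in("w4","w5"):
  g=load(n)["p"].astype(int).sum(2); print(n,g[194:220,244:258].mean(1).round().astype(int).tolist())
  print(g[206:209,206:217].mean(0).round().tolist(),g[206:209,288:300].mean(0).round().tolist())
z=load("w5"); o=-z["R"].T@z["t"]; M=z["R"].T@A; tc=o-M@c; print("tcp by cam model in deck",(D.T@(tc-O)*1000).round(1))
```

```text
9.5 -1.5 [np.float64(199.3), np.float64(215.7), np.float64(217.9)] [np.float64(210.2), np.float64(294.2)]
9.5 -1 [np.float64(198.5), np.float64(214.8), np.float64(217.0)] [np.float64(210.1), np.float64(294.3)]
9.5 -0.5 [np.float64(197.6), np.float64(213.9), np.float64(216.1)] [np.float64(210.1), np.float64(294.4)]
9.5 0 [np.float64(196.8), np.float64(213.0), np.float64(215.1)] [np.float64(210.0), np.float64(294.4)]
10.3 -1.5 [np.float64(198.6), np.float64(214.8), np.float64(217.0)] [np.float64(210.4), np.float64(294.0)]
10.3 -1 [np.float64(197.8), np.float64(213.9), np.float64(216.1)] [np.float64(210.3), np.float64(294.1)]
10.3 -0.5 [np.float64(196.9), np.float64(213.0), np.float64(215.2)] [np.float64(210.3), np.float64(294.2)]
10.3 0 [np.float64(196.1), np.float64(212.1), np.float64(214.3)] [np.float64(210.2), np.float64(294.2)]
11 -1.5 [np.float64(198.0), np.float64(214.1), np.float64(216.2)] [np.float64(210.5), np.float64(293.9)]
11 -1 [np.float64(197.2), np.float64(213.2), np.float64(215.3)] [np.float64(210.5), np.float64(293.9)]
11 -0.5 [np.float64(196.3), np.float64(212.3), np.float64(214.4)] [np.float64(210.4), np.float64(294.0)]
11 0 [np.float64(195.5), np.float64(211.4), np.float64(213.5)] [np.float64(210.4), np.float64(294.1)]
w4 [134, 136, 138, 136, 283, 346, 350, 349, 349, 350, 350, 349, 347, 348, 349, 350, 348, 350, 436, 490, 366, 350, 523, 539, 538, 540]
[137.0, 141.0, 139.0, 147.0, 136.0, 168.0, 266.0, 352.0, 352.0, 347.0, 349.0] [347.0, 342.0, 345.0, 345.0, 318.0, 192.0, 137.0, 140.0, 142.0, 140.0, 138.0, 136.0]
w5 [90, 94, 93, 95, 271, 502, 521, 523, 522, 520, 521, 520, 522, 521, 522, 522, 522, 522, 569, 693, 548, 522, 657, 698, 701, 701]
[664.0, 663.0, 661.0, 608.0, 408.0, 418.0, 460.0, 521.0, 520.0, 518.0, 520.0] [526.0, 521.0, 520.0, 524.0, 551.0, 630.0, 658.0, 660.0, 658.0, 659.0, 663.0, 661.0]
tcp by cam model in deck [ 2.5  0.9 31.1]
```

The pocket's upper corners are at (216.5,181) and (290,181), as predicted. The keeper is well clear, and the held blank hangs square above the pocket. Next comes the fine approach.

Run:
```python
from h import *
need(dk(.75,.3,13),T(20)); need(dk(.75,.3,3.3),T(20))
```

```text
shift mm [  7.4  -1.5 -16.8] rot [-0.06  0.12  0.15] at [0.5143 0.1604 0.1108] t 12.65 F [-0.5 -0.2  0.1] op 0.0395
shift mm [ 12.2  -2.  -25.2] rot [-0.06  0.12  0.15] at [0.5143 0.1604 0.1108] t 12.65 F [-0.5 -0.2  0.1] op 0.0395
```

```bash
python3 -m crank '[[[0.0025,-0.001,-0.006],[-0.06,0.1,0.15],-1],[[0.0025,-0.0005,-0.0055],[0,0,0],-1],[[0.0024,0,-0.0053],[0,0,0],-1],[[0,0,0],[0,0,0],-1],[[0,0,0],[0,0,0],-1],[[0,0,0],[0,0,0],-1]]'
python3 - <<'E'
from h import *
need(dk(.75,.3,13),T(20)); where()
z=snap("wrist","w6"); need(dk(.75,.3,3.3),T(20)); where()
cv2.imwrite("pics/w6.png",cv2.resize(z["p"][130:270,180:330],None,fx=4,fy=4,interpolation=2))
E
```

```text
clock: 13.25
tool_pos: [0.5215, 0.1591, 0.0938]
orientation: [180.0, -20.0, -5.4]
force: [0.4, -0.3, -0.9]
opening: 0.0396
gripper_force: 30.0
shift mm [ 0.2 -0.3  0.3] rot [ 0.02  0.01 -0.04] at [0.5215 0.1591 0.0938] t 13.25 F [ 0.4 -0.3 -0.9] op 0.0396
deck mm [ 0.4  0.5 12.9]
shift mm [ 5.1 -0.8 -8.1] rot [ 0.02  0.01 -0.05] at [0.5214 0.1592 0.0937] t 13.3 F [-0.3  0.7 -1.4] op 0.0395
deck mm [ 0.3  0.6 12.8]
```

View pics/w6.png

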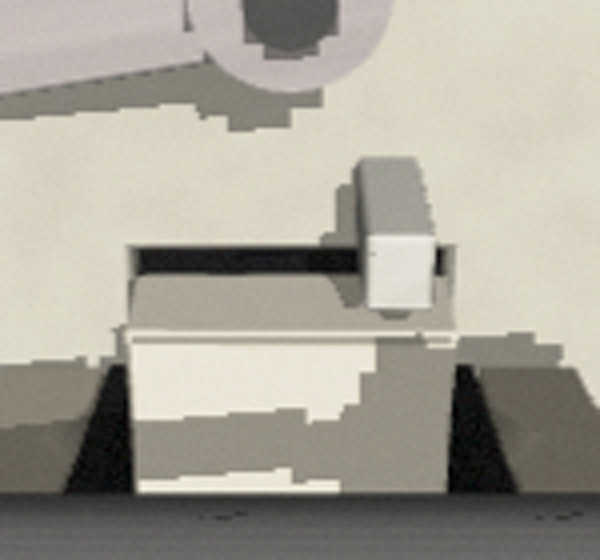

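The blank's bottom edge (cols ~136–453 in the crop) sits inside the pocket's width (130–455), just above the mouth. Next I'll lower it in small steps and watch the force.

```bash
python3 -m crank '[[[0.0012,-0.0003,-0.0015],[0,0,0],-1],[[0.001,-0.0001,-0.0017],[0,0,0],-1],[[0.001,-0.0001,-0.0017],[0,0,0],-1],[[0,0,0],[0,0,0],-1],[[0,0,0],[0,0,0],-1]]'
python3 - <<'E'
from h import *
need(dk(.75,.3,3.3),T(20)); where()
E
```

```text
clock: 13.8
tool_pos: [0.5245, 0.158, 0.088]
orientation: [179.9, -19.9, -5.4]
force: [-0.4, 0.2, -0.0]
opening: 0.0397
gripper_force: 30.0
shift mm [ 2.1  0.4 -2.3] rot [ 0.07 -0.06 -0.01] at [0.5245 0.158  0.088 ] t 13.8 F [-0.4  0.2 -0. ] op 0.0397
deck mm [ 0.2 -0.3  6.3]
```

```bash
python3 -m crank '[[[0.0009,0.0002,-0.0011],[0,0,0],-1],[[0.0008,0.0001,-0.001],[0,0,0],-1],[[0,0,0],[0,0,0],-1],[[0,0,0],[0,0,0],-1]]'
python3 - <<'E'
from h import *
need(dk(.75,.3,3.3),T(20)); where()
E
```

```text
clock: 14.2
tool_pos: [0.5262, 0.1585, 0.086]
orientation: [179.9, -20.0, -5.3]
force: [-1.0, 0.7, -1.6]
opening: 0.0392
gripper_force: 30.0
shift mm [ 0.3 -0.1 -0.4] rot [ 0.06 -0.05 -0.03] at [0.5262 0.1585 0.086 ] t 14.2 F [-1.   0.7 -1.6] op 0.0392
deck mm [0.7 0.4 3.8]
```

Continue in 0.5 mm steps until contact.

```bash
python3 -m crank '[[[0.0003,0,-0.0005],[0,0,0],-1],[[0,0,0],[0,0,0],-1],[[0,0,0],[0,0,0],-1]]'; python3 -m crank '[[[0.0003,0,-0.0005],[0,0,0],-1],[[0,0,0],[0,0,0],-1],[[0,0,0],[0,0,0],-1]]'
python3 - <<'E'
from h import *
need(dk(.75,.3,3.3),T(20)); where()
E
```

```text
clock: 14.5
tool_pos: [0.5265, 0.1586, 0.0856]
orientation: [179.9, -20.0, -5.3]
force: [0.1, 1.0, 0.0]
opening: 0.0399
gripper_force: 30.0
clock: 14.8
tool_pos: [0.5268, 0.1586, 0.0852]
orientation: [179.9, -20.0, -5.3]
force: [-3.7, 0.1, 3.0]
opening: 0.0396
gripper_force: 30.0
shift mm [-0.2 -0.2  0.4] rot [ 0.05 -0.03 -0.04] at [0.5268 0.1586 0.0852] t 14.8 F [-3.7  0.1  3. ] op 0.0396
deck mm [0.7 0.6 2.8]
```

```bash
python3 -m crank '[[[0.0002,0,-0.0004],[0,0,0],-1],[[0,0,0],[0,0,0],-1],[[0,0,0],[0,0,0],-1]]'
python3 - <<'E'
from h import *
need(dk(.75,.3,3.3),T(20)); where()
E
```

```text
clock: 15.1
tool_pos: [0.5268, 0.1586, 0.0851]
orientation: [180.0, -20.0, -5.3]
force: [-10.3, -0.1, 10.4]
opening: 0.0393
gripper_force: 30.0
shift mm [-0.3 -0.2  0.5] rot [ 0.04 -0.   -0.05] at [0.5268 0.1586 0.0851] t 15.1 F [-10.3  -0.1  10.4] op 0.0393
deck mm [0.7 0.5 2.8]
```

```bash
python3 -m crank '[[[-0.0002,0,0.0004],[0,0,0],-1],[[0,0,0],[0,0,0],-0.02],[[0,0,0],[0,0,0],0.1],[[0,0,0],[0,0,0],0.25],[[0,0,0],[0,0,0],0.25],[[0,0,0],[0,0,0],0.25],[[-0.003,0,0.006],[0,0,0],0.25],[[-0.008,0,0.016],[0,0,0],0.25],[[-0.02,0.002,0.038],[0,0,0],0.25],[[-0.02,0.002,0.035],[0,0,0],0.25],[[0,0,0],[0,0,0],0.25],[[0,0,0],[0,0,0],0.25]]'
python3 - <<'E'
from h import *
where(); z=snap("wrist","w7"); cv2.imwrite("pics/w7.png",z["p"][:300])
R=T(10); need(tcp(arc(1.45,43),R)+[-.03,0,.06],R)
X=cloud(z); 
for q in ([0,0,11],[12,0,11],[12,12,11],[12,-12,11],[-12,10,11],[-12,-10,11]):
    u=proj(z,dk(*q))[0].round().astype(int); m=np.median(X[u[1]-2:u[1]+3,u[0]-2:u[0]+3].reshape(-1,3),0); print(q,u,(D.T@(m-O)*1000).round(1))
for q in ([40,30,0],[10,45,0],[10,-45,0]): 
    u=proj(z,dk(*q))[0].round().astype(int); print("deck",(D.T@(np.median(X[u[1]-2:u[1]+3,u[0]-2:u[0]+3].reshape(-1,3),0)-O)*1000).round(1))
E
```

```text
clock: 16.3
tool_pos: [0.4759, 0.1637, 0.1813]
orientation: [-179.9, -20.1, -5.3]
force: [-0.4, -0.6, 0.6]
opening: 0.0548
gripper_force: 0.0
deck mm [  4.4   0.8 111.6]
shift mm [56.5 53.8  8.3] rot [ 0.95  9.94 -0.07] at [0.4756 0.1628 0.1801] t 16.35 F [ 0.6 -0.2 -0.5] op 0.055
[0, 0, 11] [254 171] [-0.6 -0.2 10.1]
[12, 0, 11] [254 157] [11.3 -0.1 10.2]
[12, 12, 11] [239 157] [11.3 11.7 10.4]
[12, -12, 11] [269 157] [ 11.3 -12.   10.2]
[-12, 10, 11] [242 184] [-12.3   9.7  10.3]
[-12, -10, 11] [266 184] [-12.4 -10.1  10. ]
deck [39.7 30.6 -0.7]
deck [ 9.8 45.1 -1.1]
deck [ 10.  -45.3  -0.5]
```

View pics/w7.png

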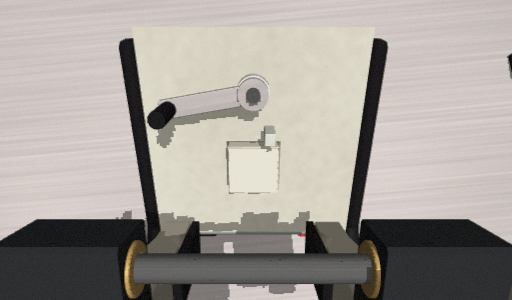

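The blank is flat and 11 mm proud of the deck at every sampled point, so it is fully seated at (253,168). The keeper is at (205,102), with its post at (161,114). Next I'll regrip the post.

```bash
python3 -m crank '[[[0.012,0.009,0.014],[0.16,1.66,0],-0.3],[[0.012,0.009,0.014],[0.16,1.66,0],-0.3],[[0.012,0.009,0],[0.16,1.66,0],-0.3],[[0.012,0.009,0],[0.16,1.66,0],-0.3],[[0.012,0.009,0],[0.16,1.66,0],-0.3],[[0.011,0.009,0],[0.16,1.66,0],-0.3],[[0,0,0],[0,0,0],-0.3],[[0,0,0],[0,0,0],-0.3]]'
python3 - <<'E'
from h import *
R=T(10); need(tcp(arc(1.45,43),R),R); where()
E
```

```text
clock: 17.15
tool_pos: [0.5469, 0.2154, 0.2058]
orientation: [179.8, -9.8, -5.4]
force: [0.1, -0.3, 0.2]
opening: 0.0307
gripper_force: 0.0
shift mm [ 15.2   1.2 -77.5] rot [ 0.19 -0.18  0.07] at [0.5469 0.2154 0.2058] t 17.15 F [ 0.1 -0.3  0.2] op 0.0307
deck mm [73.8 58.9 99.9]
```

```bash
python3 -m crank '[[[0.003,0.0012,-0.025],[0,0,0],-0.3],[[0.004,0,-0.02],[0,0,0],-0.3],[[0.004,0,-0.018],[0,0,0],-0.3],[[0.004,0,-0.0145],[0,0,0],-0.3],[[0,0,0],[0,0,0],-0.3],[[0,0,0],[0,0,0],-0.5],[[0,0,0],[0,0,0],-1],[[0,0,0],[0,0,0],-1],[[0,0,0],[0,0,0],-1],[[0,0,0],[0,0,0],-1],[[0,0,0],[0,0,0],-1]]'
python3 - <<'E'
from h import *
R=T(10); need(tcp(arc(1.45,43),R),R); where()
a=np.linspace(1.45,0,12); P=np.array([arc(t,43) for t in a]); print((np.diff(P,axis=0)*1000).round(1).tolist())
E
```

```text
clock: 18.25
tool_pos: [0.5615, 0.2169, 0.1311]
orientation: [179.9, -10.0, -5.4]
force: [-2.6, -4.7, 5.4]
opening: 0.011
gripper_force: 30.0
shift mm [ 0.6 -0.4 -2.8] rot [ 0.08 -0.06 -0.02] at [0.5615 0.2169 0.1311] t 18.25 F [-2.6 -4.7  5.4] op 0.011
deck mm [48.9 61.8 28.1]
[[-7.1, -0.9, -4.0], [-6.9, -1.9, -3.9], [-6.7, -2.9, -3.7], [-6.3, -3.9, -3.4], [-5.8, -4.8, -3.1], [-5.2, -5.6, -2.7], [-4.6, -6.4, -2.3], [-3.8, -7.0, -1.8], [-3.0, -7.5, -1.3], [-2.1, -7.8, -0.8], [-1.2, -8.1, -0.3]]
```

```bash
python3 -m crank '[[[-0.0071,-0.0009,-0.004],[0,0,0],-1],[[-0.0069,-0.0019,-0.0039],[0,0,0],-1],[[-0.0067,-0.0029,-0.0037],[0,0,0],-1],[[-0.0063,-0.0039,-0.0034],[0,0,0],-1],[[-0.0058,-0.0048,-0.0031],[0,0,0],-1],[[-0.0052,-0.0056,-0.0027],[0,0,0],-1],[[-0.0046,-0.0064,-0.0023],[0,0,0],-1],[[-0.0038,-0.007,-0.0018],[0,0,0],-1],[[0,0,0],[0,0,0],-1]]'
python3 - <<'E'
from h import *
R=T(10); need(tcp(arc(.395,45.7),R),R); where()
E
```

```text
clock: 19.15
tool_pos: [0.5141, 0.185, 0.1056]
orientation: [-179.9, -9.9, -5.3]
force: [-9.6, 6.6, 4.8]
opening: 0.0112
gripper_force: 30.0
shift mm [ 0.2 -1.8  0.3] rot [-0.08 -0.07 -0.07] at [0.5141 0.185  0.1056] t 19.15 F [-9.6  6.6  4.8] op 0.0112
deck mm [-2.1 25.6 28. ]
```

```bash
python3 -m crank '[[[-0.003,-0.0075,-0.0013],[0,0,0],-1],[[-0.0021,-0.0078,-0.0008],[0,0,0],-1],[[-0.0008,-0.005,-0.0001],[0,0,0],-1],[[0,0,0],[0,0,0],-1],[[0,0,0],[0,0,0],-1]]'
python3 - <<'E'
from h import *
R=T(10); need(tcp(arc(0,45.7),R),R); where()
E
```

```text
clock: 19.65
tool_pos: [0.5085, 0.1642, 0.1032]
orientation: [180.0, -9.9, -5.4]
force: [-5.1, 2.8, 3.7]
opening: 0.0111
gripper_force: 30.0
shift mm [-0.5 -4.4  0.3] rot [ 0.   -0.1  -0.05] at [0.5085 0.1642 0.1032] t 19.65 F [-5.1  2.8  3.7] op 0.0111
deck mm [-6.5  4.4 27.8]
```

```bash
python3 -m crank '[[[-0.0001,-0.002,0],[0,0,0],-1],[[-0.0001,-0.0015,0],[0,0,0],-1],[[0,0,0],[0,0,0],-1],[[0,0,0],[0,0,0],-1]]'; python3 -m crank '[[[-0.0001,-0.001,0],[0,0,0],-1],[[0,0,0],[0,0,0],-1],[[0,0,0],[0,0,0],-1]]'; python3 -m crank '[[[-0.0001,-0.001,0],[0,0,0],-1],[[0,0,0],[0,0,0],-1],[[0,0,0],[0,0,0],-1]]'
python3 - <<'E'
from h import *
where()
E
```

```text
clock: 20.05
tool_pos: [0.5083, 0.161, 0.1032]
orientation: [-180.0, -9.9, -5.3]
force: [-7.1, 4.3, 3.5]
opening: 0.0112
gripper_force: 30.0
clock: 20.35
tool_pos: [0.5083, 0.1603, 0.1033]
orientation: [-180.0, -9.9, -5.3]
force: [-7.0, 5.5, 3.8]
opening: 0.0109
gripper_force: 30.0
clock: 20.65
tool_pos: [0.5083, 0.1602, 0.1033]
orientation: [-179.9, -9.9, -5.3]
force: [-9.1, 10.1, 2.5]
opening: 0.0109
gripper_force: 30.0
deck mm [-6.2  0.3 27.8]
```

```bash
python3 -m crank '[[[0,-0.0008,0],[0,0,0],-1],[[0,0,0],[0,0,0],-1],[[0,0,0],[0,0,0],-1]]'
python3 - <<'E'
from h import *
where()
E
```

```text
clock: 20.95
tool_pos: [0.5083, 0.16, 0.1033]
orientation: [-179.8, -9.9, -5.3]
force: [-10.5, 12.5, 2.5]
opening: 0.0109
gripper_force: 30.0
deck mm [-6.2  0.2 27.7]
```

```bash
python3 -m crank '[[[0,0,0],[0,0,0],-0.3],[[0,0,0],[0,0,0],-0.3],[[0,0,0],[0,0,0],-0.3],[[0,0,0],[0,0,0],-0.3],[[-0.003,0.0003,0.006],[0,0,0],-0.3],[[-0.01,0.001,0.02],[0,0,0],-0.3],[[-0.016,0.0015,0.035],[0,0,0],-0.3],[[-0.016,0.0015,0.035],[0,0,0],-0.3],[[0,0,0.02],[0,0,0],-0.3],[[0,0,0],[0,0,0],-0.3],[[0,0,0],[0,0,0],-0.3]]'
python3 - <<'E'
from h import *
where(); z=snap("wrist","w8"); cv2.imwrite("pics/w8.png",z["p"][:300])
for a in (0,.03,.06): print(a,proj(z,arc(a,51)).round(1),proj(z,arc(a,19)).round(1))
print(proj(z,dk(62,0,19)).round(1), proj(z,dk(40,0,19)).round(1))
g=z["p"].astype(int).sum(2); u=proj(z,arc(0,45))[0].round().astype(int); print(u,g[u[1],u[0]-14:u[0]+15].tolist())
u=proj(z,dk(40,0,19))[0].round().astype(int); print(u,g[u[1],u[0]-14:u[0]+15].tolist())
E
```

```text
clock: 22.05
tool_pos: [0.4639, 0.1621, 0.22]
orientation: [-179.9, -10.0, -5.4]
force: [0.3, -0.2, -0.5]
opening: 0.0309
gripper_force: 0.0
deck mm [ 13.7  -1.9 151. ]
0 [[250.3 160.7]] [[250.5 141.6]]
0.03 [[247.9 160.7]] [[248.4 141.6]]
0.06 [[245.6 160.6]] [[246.3 141.5]]
[[250.2  69.1]] [[250.3  97.1]]
[250 157] [431, 420, 415, 425, 419, 395, 283, 66, 96, 96, 95, 94, 91, 102, 93, 110, 89, 86, 101, 73, 204, 489, 680, 684, 676, 677, 675, 673, 670]
[250  97] [662, 663, 604, 408, 396, 470, 621, 618, 604, 598, 605, 615, 608, 613, 621, 620, 611, 598, 604, 595, 591, 575, 553, 610, 460, 519, 519, 518, 517]
```

View pics/w8.png

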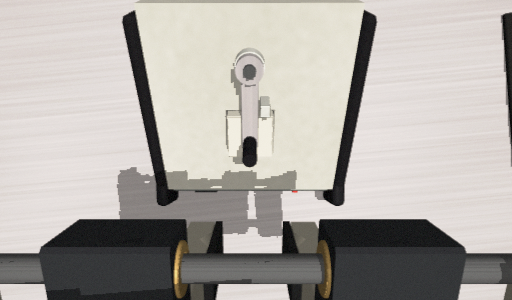

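The keeper is at its stop: the post at (250,153) gives an angle of about 0. The blank is under it and the gripper is clear.

```bash
python3 -c "
from plant import close_job
print(close_job())"
```

```text
the job is handed in; nothing more can be done
None
```

The job is handed in: the square blank is seated flat in the pocket (11 mm proud), the keeper is back over it against its stop and released, and the arm never touched the other blanks or the bottle (about 22 s of the 72 s used).

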